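Scrape the hung-up punchings down the scrap chute

TASK

Five flat punchings have hung up on the sloping scrap chute. Take the scraper from its rest, set its blade on the chute floor above them, and wipe them all down over the lip into the catch pan, keeping the blade pressed lightly on the floor right down to the lip, without digging in and without pushing the punchings with the fingers. Then put the scraper back level on the narrow bar of its rest, as it stood, and leave the pan and the other things where they are.

Things in the scene. Friction and masses are not known exactly. Their poses are not given: they have to be found in the camera images.
- slug_1: flat aluminium punching, round disc 24 mm across, 4 mm thick, 14 g, lying on the chute; origin at the centre of its underside
- slug_2: flat aluminium punching, oblong 16 x 34 mm, 4 mm thick, 14 g, lying on the chute; origin at the centre of its underside
- slug_3: flat aluminium punching, round disc 20 mm across, 4 mm thick, 14 g, lying on the chute; origin at the centre of its underside
- slug_4: flat aluminium punching, square 22 x 22 mm, 4 mm thick, 14 g, lying on the chute; origin at the centre of its underside
- slug_5: flat aluminium punching, oblong 30 x 14 mm, 4 mm thick, 14 g, lying on the chute; origin at the centre of its underside
- scraper: hand scraper, 0.25 kg: grey plastic block, steel blade on its front, upright grip fin. Origin mid-length at the height of the blade's edge; x away from the blade, y along it, z up. Blade: x -16 to -12 mm, 88 mm long, edge at z 0. Block: x -12 to 16, 84 mm long, flat underside at z 12, top at z 30. Fin: x -7 to 11, 60 mm long, z 30 to 74. Centre of mass near x 1 mm
- scraper_grip (a point): the point to grip on the scraper's fin, mid-thickness, 55 mm above the blade's edge
- scraper_edge (a point): middle of the blade's lower edge
- rest: the scraper's rest, fixed on the worktop: a foot plate and, on a thin web, a steel bar 14 mm wide (x), 76 mm long (y), its top 70 mm above the worktop. Origin under the bar, on the worktop. The scraper stands with its block's flat underside on the bar, the blade hanging free beside it
- rest_bar (a point): middle of the top of the rest's bar
- chute: scrap chute fixed on the worktop: a steel trough clamped between two cheeks. Origin on the worktop under the trough's pivot; z up, x level and up the chute, -x towards lip and pan, y across. The slugs start with centres from 40 mm below to 40 mm above the pivot
- chute_pivot (a point): middle of the trough's pivot line, on the trough floor, 75 mm above the worktop. The trough is 180 mm long (90 mm each way), 100 mm wide inside, side walls 16 mm high, both ends open. The floor falls to the lip at a slope clamped anywhere from 0.12 to 0.30 rad; the slope is not reported: feel it with the blade or see it
- pan: loose open aluminium catch pan under the lip, 110 x 130 mm (x, y), 36 mm high, walls and floor 3 mm, 0.5 kg; origin at the centre of its underside
- oil_bottle: bystander: small white bottle with red nozzle, 38 mm across, 118 mm high; origin at the centre of its underside
- sample_jar: bystander: white screw jar, 54 mm across, 67 mm high; origin at the centre of its underside
- tally_counter: bystander: round grey hand counter, 52 x 50 x 23 mm; origin at the centre of its underside

How it is judged:
By the outcome, as a careful person would: the job done as asked, in the order asked, and still so for the second after the job is handed in, with the robot touching nothing.
It also fails if it takes over 58 s, if anything falls off the work surface, if the arm or the gripper's body presses on something with over 40 N, if the wrist force passes 120 N, or if a joint passes its speed limit or range.

ROBOT

A 6-joint arm with a two-finger parallel gripper is mounted at the origin on a cart in front of the work surface, level with it; the furniture and walls round the work are solid. World frame = base frame: x ahead of the robot, y to its left, z up, the work surface at z = 0. Lengths are in mm, angles in rad, forces in N, time in s.
With the tool pointing down it reaches from about 250 to 775 mm from the base axis. Payload 4 kg.
Tool frame: the origin (TCP) lies where the fingers leave the gripper's body, on its centre line; the fingertips stand 97 mm ahead of it and the grasp point (between the pads) lies 78 mm ahead of it (ctrl.tcp_to_tips is the distance from the TCP to the fingertips, in mm); z points along the fingers, y is the line along which they close (so a half turn about z gives the same grasp; the last joint's range is limited). The gripper opens to 94 mm and grips with 3 to 60 N. Pads are 16 mm wide; open, the fingers measure 119 mm over their backs; the gripper's body (75 mm by 177 mm) begins 78 mm behind the grasp point.
Start: joints at [1.173, 0.087, 1.371, -0, 1.684, -0.103], TCP at [159.808, 526.281, 302.706] pointing down, gripper open.
Joint ranges: [-3.1, 3.1], [-0.76, 2.03], [0.27, 2.55], [-1.08, 4.22], [0.17, 2.65], [-2.57, 2.57]. Speed limits (rad/s): [2.79, 2.79, 3.14, 3.14, 3.14, 3.14].

INTERFACE

Orientations are given as a unit quaternion [w, x, y, z].
In Python, from cell import ctrl gives the robot as it stands.
- The arm moves only by the shell command python3 -m pendant 'ROWS' [OPENING] [FORCE]. ROWS is JSON, a list of rows, each an object of numbers: "tx", "ty", "tz": the shift along the tool's x, y, z in mm; "ax", "ay", "az": the turn, a rotation vector about the tool's x, y, z in degrees. A call has 1 to 20 rows; each row is the pose to reach, as a shift and turn from the pose commanded when the call began, along the tool's axes at that moment; what a row does not reach only later rows make up. A row lasts 1/10 s, in which the tool goes at most 50 mm and 8.59 degrees, less where a joint would pass 70% of its speed; a pose out of reach is approached as far as the arm can. A call with a gripper value outside its range is refused whole. OPENING is the finger opening in mm, from 0 to 94, set as the call begins (- or left out, the last holds). The fingers move at their own pace and stop on an object; FORCE is the grip in N (left out, the last holds). Time passes only in rows, so rows that repeat a pose let the fingers close. It gives the time, the measured TCP pose, the force, the opening and the grip force at its end, in the units of the state.
- ctrl.get_state(): the state, without advancing time (a new reading comes with each control period).
- ctrl.camera(name): name is "scene" or "top" or "wrist"; returns a dict with "image" (420x560x3 uint8, red, green, blue), "camera_matrix" (3x3 intrinsics, pixels), "dist_coeffs" ([k1, k2, p1, p2, k3] as OpenCV has them; the pictures are not rectified), "rvec" (rotation vector, rad) and "tvec" (3), from world to camera coordinates, as OpenCV has them. Camera axes: x right, y down, z forward; pixel columns grow to the right and rows downward; lengths in mm; the calibration is good to about 2 mm. A picture is of the moment at which its call begins. There is no depth.
- ctrl.job_done(): hands the job in; it is judged then, once.
The state is a dict: "clock": time; "joint_pos": joint angles; "joint_vel": joint speeds; "tau": joint torques, N m; "tool_pos": TCP position; "tcp_rot": TCP orientation; "contact_force": force on the tool from outside, world axes, zero at the start; "ft_torque": the same for the moment, N m; "opening": finger opening in mm; "grip_force": force on a finger pad.
Only numpy, scipy, OpenCV 4.12 (cv2) and the standard library are available. Lean on these libraries where they do the work, as an engineer would, in place of code of your own. Each camera call takes 0.05 s, during which the arm holds its last target. There are 200 camera calls.

## Working session

There is one attempt and no reset: what is moved stays moved. The work goes in short steps, Python scripts to look and compute and a shell command to move; the robot and the scene stay as the last step left them, time stands still between calls to the robot, and variables do not carry over. Pictures are saved under pics/ and viewed, at most 10 in all, crops included, and the job is handed in when it is done.

```bash
mkdir -p pics; ls
python3 - <<'E'
from cell import ctrl
import cv2,numpy as np
s=ctrl.get_state();print({k:np.round(v,3).tolist() for k,v in s.items()})
for n in["scene","top"]:
    c=ctrl.camera(n);cv2.imwrite(f"pics/{n}0.png",c["image"][:,:,::-1]);np.savez(f"{n}0.npz",**c)
    R=cv2.Rodrigues(np.array(c["rvec"]))[0];print(n,np.round(-R.T@np.array(c["tvec"]).ravel()),R.round(2).tolist(),c["dist_coeffs"])
E
```

```text
pics
{'clock': 0.0, 'joint_pos': [1.173, 0.088, 1.372, 0.0, 1.684, -0.103], 'joint_vel': [-0.0, -0.001, 0.001, -0.0, -0.0, 0.0], 'tau': [-0.001, -34.017, -30.243, 0.072, 0.033, -0.0], 'tool_pos': [159.662, 525.966, 301.53], 'tcp_rot': [-0.0, 0.147, 0.989, -0.001], 'contact_force': [0.089, -0.574, 1.147], 'ft_torque': [-0.005, 0.004, -0.014], 'grip_force': 0.0, 'opening': 94.334}
scene [-130.  834. 1053.] [[-0.71, -0.7, 0.0], [-0.49, 0.49, -0.72], [0.5, -0.51, -0.7]] [-0.1818233  0.         0.         0.         0.       ]
top [ 495.  109. 1184.] [[-0.01, -1.0, -0.02], [-1.0, 0.01, -0.08], [0.08, 0.02, -1.0]] [-0.01828522  0.          0.          0.          0.        ]
```

View pics/scene0.png

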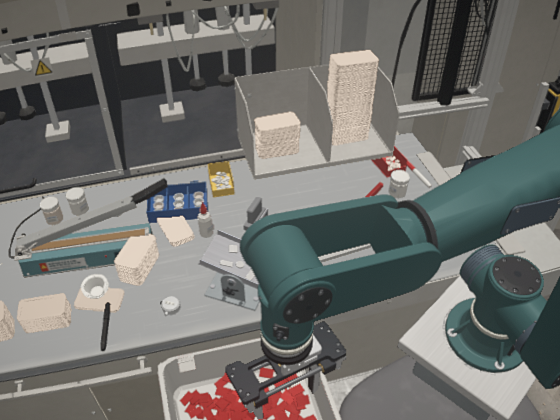

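View pics/top0.png

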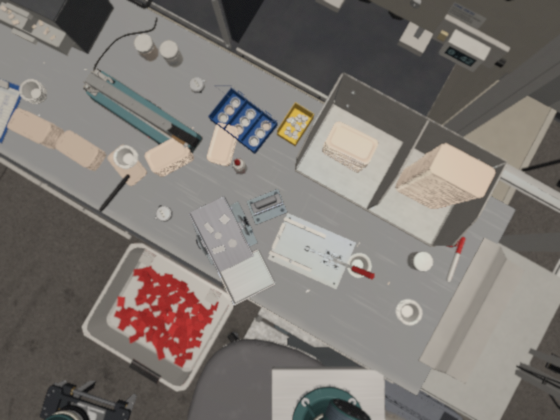

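```bash
cat > h.py <<'E'
import cv2,numpy as np
from cell import ctrl
def shot(n,tag):
    c=ctrl.camera(n);cv2.imwrite(f"pics/{tag}.png",c["image"][:,:,::-1]);np.savez(f"{tag}.npz",**c,**{"s_"+k:v for k,v in ctrl.get_state().items()})
def cam(tag):
    c=np.load(f"{tag}.npz");R=cv2.Rodrigues(c["rvec"])[0];t=c["tvec"].ravel();return c,R,-R.T@t
def ray(tag,px):
    c,R,o=cam(tag);p=cv2.undistortPoints(np.array(px,float).reshape(-1,1,2),c["camera_matrix"],c["dist_coeffs"]).reshape(-1,2)
    d=np.c_[p,np.ones(len(p))]@R;return o,d/np.linalg.norm(d,axis=1)[:,None]
def onz(tag,px,z):
    o,d=ray(tag,px);return o+d*((z-o[2])/d[:,2])[:,None]
def tri(obs):
    # obs list of (tag,px); least squares point, residual mm
    A=np.zeros((3,3));b=np.zeros(3);L=[]
    for t,p in obs:
        o,d=ray(t,[p]);d=d[0];P=np.eye(3)-np.outer(d,d);A+=P;b+=P@o;L.append((P,o))
    x=np.linalg.solve(A,b);return x,[round(float(np.linalg.norm(P@(x-o))),1) for P,o in L]
def crop(tag,x0,y0,x1,y1,k):
    im=cv2.imread(f"pics/{tag}.png")[y0:y1,x0:x1];cv2.imwrite(f"pics/{tag}_c.png",cv2.resize(im,None,fx=k,fy=k,interpolation=cv2.INTER_CUBIC))
E
python3 - <<'E'
from h import *
crop("top0",180,170,320,310,4)
print(onz("top0",[[225,235],[247,280],[267,205],[238,165],[163,213]],50).round())
E
```

```text
[[530. 286.  50.]
 [405. 224.  50.]
 [614. 168.  50.]
 [729. 250.  50.]
 [593. 462.  50.]]
```

View pics/top0_c.png

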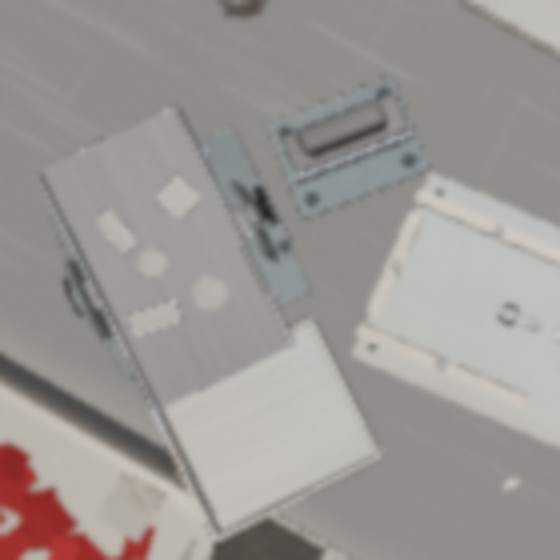

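Run:
```python
from h import *
shot("wrist","w0");c,R,o=cam("w0");s=ctrl.get_state()
from scipy.spatial.transform import Rotation as Ro
T=Ro.from_quat(s["tcp_rot"],scalar_first=True).as_matrix()
print("cam in tool",T.T@(o-s["tool_pos"]),"cam axes in tool (cols)\n",(T.T@R.T).round(3),c["camera_matrix"].round(0).tolist(),c["dist_coeffs"])
# goal: TCP to (560,250,380), tool y toward 25 deg
print("shift",T.T@(np.array([500,210,330])-s["tool_pos"]), T.round(3).tolist())
print(cam("top0")[0]["camera_matrix"].round(0).tolist())
```

```text
cam in tool [ 80.50945354  -0.87799308 -81.45981917] cam axes in tool (cols)
 [[ 0.    -0.961 -0.276]
 [ 1.     0.    -0.   ]
 [ 0.    -0.276  0.961]] [[341.0, 0.0, 276.0], [0.0, 341.0, 209.0], [0.0, 0.0, 1.0]] [0.01866593 0.         0.         0.         0.        ]
shift [-417.41812548 -203.57956537  -27.93629751] [[-0.957, 0.291, -0.001], [0.291, 0.957, -0.002], [0.0, -0.002, -1.0]]
[[406.0, 0.0, 280.0], [0.0, 406.0, 215.0], [0.0, 0.0, 1.0]]
```

```bash
python3 -m pendant '[{"tx":-40,"ty":-14,"tz":-4,"az":6},{"tx":-80,"ty":-29,"tz":-8,"az":12},{"tx":-120,"ty":-44,"tz":-12,"az":18},{"tx":-160,"ty":-58,"tz":-16,"az":24},{"tx":-200,"ty":-73,"tz":-20,"az":30},{"tx":-240,"ty":-87,"tz":-28,"az":36},{"tx":-280,"ty":-102,"tz":-28,"az":42},{"tx":-320,"ty":-117,"tz":-28,"az":48},{"tx":-360,"ty":-131,"tz":-28,"az":48},{"tx":-400,"ty":-146,"tz":-28,"az":48},{"tx":-440,"ty":-160,"tz":-28,"az":48},{"tx":-447,"ty":-163,"tz":-28,"az":48},{"tx":-447,"ty":-163,"tz":-28,"az":48},{"tx":-447,"ty":-163,"tz":-28,"az":48},{"tx":-447,"ty":-163,"tz":-28,"az":48}]'; python3 -c "
from h import *
shot('wrist','w1');shot('scene','s1');print(cam('w1')[2])"
```

```text
[ 82.49293806 548.73752578 383.4071207 ]invalid input
```

View pics/w1.png

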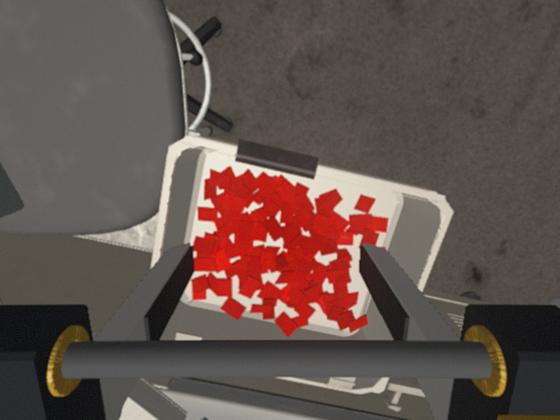

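```bash
python3 -m pendant '[{"tx":-40,"ty":-14,"tz":-4,"ax":0,"ay":0,"az":6},{"tx":-80,"ty":-29,"tz":-8,"ax":0,"ay":0,"az":12}]'; python3 -m pendant '[{"tx":-1,"az":1}]'
```

```text
clock: 0.45
tool_pos: [227.9, 475.1, 310.2]
tcp_rot: [-0.0, 0.25, 0.968, -0.0]
contact_force: [0.1, 0.2, 0.0]
opening: 94.3
grip_force: 0.0invalid input
```

```bash
python3 -m pendant '[{"tx":-40,"ty":-9,"tz":-8,"ax":0,"ay":0,"az":5},{"tx":-80,"ty":-18,"tz":-16,"ax":0,"ay":0,"az":10},{"tx":-120,"ty":-27,"tz":-24,"ax":0,"ay":0,"az":15},{"tx":-160,"ty":-36,"tz":-32,"ax":0,"ay":0,"az":20},{"tx":-200,"ty":-45,"tz":-40,"ax":0,"ay":0,"az":25},{"tx":-240,"ty":-54,"tz":-49,"ax":0,"ay":0,"az":30},{"tx":-280,"ty":-63,"tz":-49,"ax":0,"ay":0,"az":36},{"tx":-320,"ty":-72,"tz":-49,"ax":0,"ay":0,"az":36},{"tx":-360,"ty":-81,"tz":-49,"ax":0,"ay":0,"az":36},{"tx":-400,"ty":-89,"tz":-49,"ax":0,"ay":0,"az":36},{"tx":-406,"ty":-89,"tz":-49,"ax":0,"ay":0,"az":36},{"tx":-406,"ty":-89,"tz":-49,"ax":0,"ay":0,"az":36},{"tx":-406,"ty":-89,"tz":-49,"ax":0,"ay":0,"az":36}]'; python3 -c "
from h import *
shot('wrist','w1');shot('scene','s1');print(cam('w1')[2])"
```

```text
clock: 1.75
tool_pos: [539.8, 201.9, 359.6]
tcp_rot: [-0.0, 0.536, 0.844, 0.0]
contact_force: [-0.2, 0.2, -0.1]
opening: 94.0
grip_force: 0.0
[505.24911032 273.73082406 441.33300581]
```

View pics/w1.png

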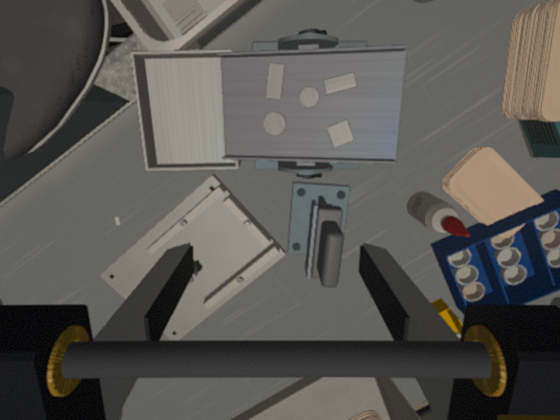

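```bash
python3 -m pendant '[{"tx":-10,"ty":35,"tz":0,"ax":0,"ay":0,"az":0},{"tx":-20,"ty":70,"tz":0,"ax":0,"ay":0,"az":0},{"tx":-30,"ty":100,"tz":0,"ax":0,"ay":0,"az":0},{"tx":-30,"ty":100,"tz":0,"ax":0,"ay":0,"az":0},{"tx":-30,"ty":100,"tz":0,"ax":0,"ay":0,"az":0},{"tx":-30,"ty":100,"tz":0,"ax":0,"ay":0,"az":0}]'; python3 -c "
from h import *
shot('wrist','w2');print(cam('w2')[2])
a=cv2.imread('pics/w1.png')[20:300,120:420];b=cv2.imread('pics/w2.png')[0:280,20:320]
cv2.imwrite('pics/cmp.png',cv2.resize(np.hstack([a,b]),None,fx=4/3,fy=4/3,interpolation=cv2.INTER_CUBIC))"
```

```text
clock: 2.45
tool_pos: [642.4, 217.2, 360.8]
tcp_rot: [0.0, 0.536, 0.844, 0.0]
contact_force: [-0.0, -0.2, -0.3]
opening: 94.2
grip_force: 0.0
[607.70775987 289.0546559  442.41995048]
```

View pics/cmp.png

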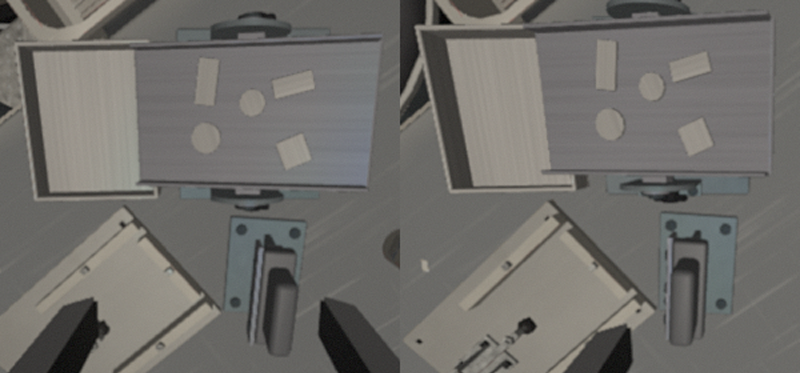

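```bash
cat > seg.py <<'E'
from h import *
def slugs(tag,x0,y0,x1,y1,thr=None):
    g=cv2.cvtColor(cv2.imread(f"pics/{tag}.png"),cv2.COLOR_BGR2GRAY)[y0:y1,x0:x1]
    t,_=cv2.threshold(g,0,255,cv2.THRESH_OTSU) if thr is None else (thr,0)
    _,m=cv2.threshold(g,t,255,cv2.THRESH_BINARY)
    n,l,s,c=cv2.connectedComponentsWithStats(m)
    return t,[(*(c[i]+[x0,y0]).round(2),int(s[i,4])) for i in range(1,n) if 80<s[i,4]<900]
if __name__=="__main__":
    print(slugs("w1",240,57,370,152));print(slugs("w2",135,24,265,122))
E
python3 seg.py
python3 - <<'E'
import cv2,numpy as np
a=cv2.imread('pics/w1.png')[180:300,280:350];b=cv2.imread('pics/w2.png')[150:270,205:275]
g=lambda i:cv2.resize(i,None,fx=5,fy=5,interpolation=cv2.INTER_CUBIC)
cv2.imwrite('pics/scr.png',cv2.convertScaleAbs(np.hstack([g(a),g(b)]),alpha=1.5))
E
```

```text
(127.0, [(np.float64(274.52), np.float64(80.81), 469), (np.float64(339.82), np.float64(82.98), 423), (np.float64(308.8), np.float64(96.77), 284), (np.float64(273.89), np.float64(123.25), 356), (np.float64(340.12), np.float64(133.49), 463)])
(127.0, [(np.float64(173.9), np.float64(48.21), 505), (np.float64(236.86), np.float64(49.74), 429), (np.float64(207.82), np.float64(64.53), 295), (np.float64(176.53), np.float64(92.88), 373), (np.float64(241.06), np.float64(102.42), 449)])
```

View pics/scr.png

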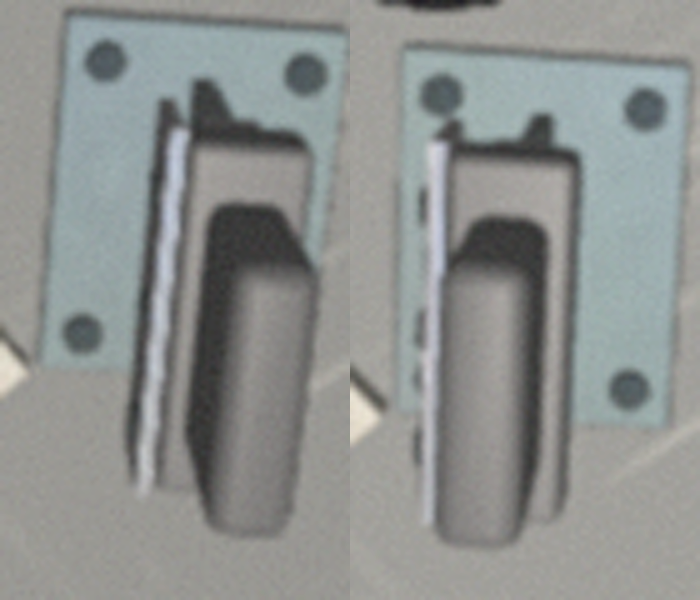

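Run:
```python
from h import *;from seg import slugs
a=slugs("w1",240,57,370,152)[1];b=slugs("w2",135,24,265,122)[1]
P=[]
for p,q in zip(a,b):
    x,r=tri([("w1",p[:2]),("w2",q[:2])]);P.append(x);print("slug",x.round(1),r)
P=np.array(P);c=P.mean(0);A=np.c_[P[:,:2]-c[:2],np.ones(5)];k=np.linalg.lstsq(A,P[:,2],rcond=None)[0]
print("slope",np.hypot(*k[:2]),"dir deg",np.degrees(np.arctan2(k[1],k[0])),c,(A@k-P[:,2]).round(1))
f1=lambda X,Y:(280+X/5,180+Y/5);f2=lambda X,Y:(205+(X-350)/5,150+Y/5)
for n,u,v in [("finC",(262,400),(481,404)),("finA",(275,270),(485,265)),("finB",(250,530),(477,543)),("bolt1",(105,60),(442,95)),("bolt2",(306,75),(645,108)),("blockcornR",(310,145),(578,155)),("bladeA",(180,130),(438,143)),("bladeB",(145,492),(428,522))]:
    x,r=tri([("w1",f1(*u)),("w2",f2(*v))]);print(n,x.round(1),r)
f1=lambda X,Y:(120+X*.75,20+Y*.75);f2=lambda X,Y:(20+(X-400)*.75,Y*.75)
def sub(tag,p):
    g=cv2.cvtColor(cv2.imread(f"pics/{tag}.png"),cv2.COLOR_BGR2GRAY)
    return cv2.cornerSubPix(g,np.array([[p]],np.float32),(4,4),(-1,-1),(3,50,.01))[0,0]
for n,u,v in [("UR",(381,38),(770,13)),("LR",(368,188),(770,175)),("UL",(135,48),(537,32)),("LL",(140,185),(545,173)),("panLL",(38,199),(453,191)),("panUL",(17,44),(416,27)),("panLR",(158,196),(577,189))]:
    U,V=sub("w1",f1(*u)),sub("w2",f2(*v));x,r=tri([("w1",U),("w2",V)]);x0,r0=tri([("w1",f1(*u)),("w2",f2(*v))]);print(n,x.round(1),r,"raw",x0.round(1),r0)
```

```text
slug [491.1 300.   71.2] [0.0, 0.0]
slug [550.3 324.1  85.7] [0.1, 0.1]
slug [528.9 300.3  80.3] [0.1, 0.1]
slug [508.2 261.9  71.8] [0.0, 0.0]
slug [573.1 281.8  86.9] [0.0, 0.0]
slope 0.22530189806685852 dir deg 22.332091650105486 [530.29677286 293.62095159  79.19731388] [ 0.4  0.2 -0.8  0.   0.2]
finC [616.1 169.2 128.7] [0.2, 0.2]
finA [605.8 194.7 127.9] [0.5, 0.5]
finB [626.8 143.  130.2] [0.2, 0.2]
bolt1 [577.4 196.2   7.7] [0.1, 0.1]
bolt2 [625.7 215.6  10.8] [0.2, 0.2]
blockcornR [614.  212.   81.8] [0.5, 0.5]
bladeA [586.  203.1  85.5] [0.1, 0.1]
bladeB [617.4 123.1  87.2] [0.4, 0.4]
UR [588.7 374.1 101. ] [0.9, 0.9] raw [588.7 374.3 100.4] [0.9, 0.9]
LR [632.8 281.8  98. ] [0.0, 0.0] raw [635.3 281.2  95.6] [0.3, 0.3]
UL [430.2 299.9  55.7] [0.6, 0.6] raw [429.1 299.5  49.4] [0.2, 0.2]
LL [476.3 206.1  73.2] [0.0, 0.0] raw [476.3 206.1  73.2] [0.0, 0.0]
panLL [393.7 149.1  35.8] [0.1, 0.1] raw [395.7 148.8  35.6] [0.0, 0.0]
panUL [345.1 263.2  51.4] [0.4, 0.4] raw [342.2 262.4  44.5] [0.0, 0.0]
panLR [489.5 196.9  32. ] [0.9, 0.9] raw [491.6 196.2  33.1] [0.3, 0.3]
```

```bash
cat > cmd.py <<'E'
import numpy as np,sys
from scipy.spatial.transform import Rotation as Ro
P=np.array([159.808,526.281,302.706]);R=Ro.from_euler("z",73.09,degrees=True)*Ro.from_matrix(np.array([[1,0,0],[0,1,0],[0,0,1.]]))
# tool with y along yaw, z down
def tool(yaw,tilt=0): # tilt: degrees nose-up of tool y (slope)
    y=np.array([np.cos(np.radians(yaw))*np.cos(np.radians(tilt)),np.sin(np.radians(yaw))*np.cos(np.radians(tilt)),np.sin(np.radians(tilt))])
    x=np.array([-np.sin(np.radians(yaw)),np.cos(np.radians(yaw)),0]);return Ro.from_matrix(np.c_[x,y,np.cross(x,y)])
R=tool(73.09)
for l in open("log.txt"):
    v=[float(t) for t in l.split()]
    P=P+R.apply(v[:3]);R=R*Ro.from_rotvec(v[3:],degrees=True)
def rel(p,yaw,tilt=0):
    print("shift",R.inv().apply(np.array(p)-P).round(2),"turn",(R.inv()*tool(yaw,tilt)).as_rotvec(degrees=True).round(2))
if __name__=="__main__":
    print("cmd",P.round(2),R.as_matrix()[:,1].round(4))
    if len(sys.argv)>4: rel([float(t) for t in sys.argv[1:4]],*[float(t) for t in sys.argv[4:]])
E
printf '%s\n' '-80 -29 -8 0 0 12' '-406 -89 -49 0 0 36' '-30 100 0 0 0 0' >log.txt; python3 cmd.py 616.1 169.2 191 21.8
```

```text
cmd [643.58 216.32 359.71] [0.9056 0.424  0.    ]
shift [-31.02 -44.86 168.71] turn [0.   0.   3.29]
```

```bash
python3 -m pendant '[{"tx":-16,"ty":-22,"tz":0,"ax":0,"ay":0,"az":1.6},{"tx":-31,"ty":-45,"tz":0,"ax":0,"ay":0,"az":3.3},{"tx":-31,"ty":-45,"tz":30,"ax":0,"ay":0,"az":3.3},{"tx":-31,"ty":-45,"tz":70,"ax":0,"ay":0,"az":3.3},{"tx":-31,"ty":-45,"tz":110,"ax":0,"ay":0,"az":3.3},{"tx":-31,"ty":-45,"tz":140,"ax":0,"ay":0,"az":3.3},{"tx":-31,"ty":-45,"tz":155,"ax":0,"ay":0,"az":3.3},{"tx":-31,"ty":-45,"tz":163,"ax":0,"ay":0,"az":3.3},{"tx":-31,"ty":-45,"tz":169,"ax":0,"ay":0,"az":3.3},{"tx":-31,"ty":-45,"tz":169,"ax":0,"ay":0,"az":3.3},{"tx":-31,"ty":-45,"tz":169,"ax":0,"ay":0,"az":3.3}]'; echo '-31 -45 169 0 0 3.3'>>log.txt; python3 -c "
from h import *
shot('wrist','w3');shot('scene','s3')"
```

```text
clock: 3.6
tool_pos: [616.8, 169.5, 192.5]
tcp_rot: [0.001, 0.561, 0.828, 0.001]
contact_force: [0.2, 0.4, 0.3]
opening: 94.1
grip_force: 0.0
```

View pics/w3.png

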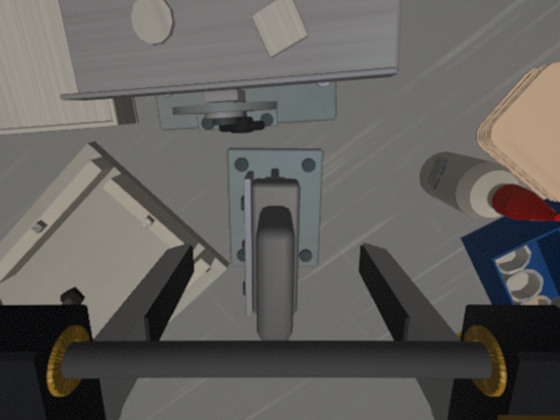

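```bash
python3 -m pendant '[{"tx":0,"ty":0,"tz":0,"ax":0,"ay":0,"az":0},{"tx":0,"ty":0,"tz":0,"ax":0,"ay":0,"az":0},{"tx":0,"ty":0,"tz":0,"ax":0,"ay":0,"az":0},{"tx":0,"ty":0,"tz":0,"ax":0,"ay":0,"az":0},{"tx":0,"ty":0,"tz":0,"ax":0,"ay":0,"az":0},{"tx":0,"ty":0,"tz":0,"ax":0,"ay":0,"az":0},{"tx":0,"ty":0,"tz":0,"ax":0,"ay":0,"az":0},{"tx":0,"ty":0,"tz":0,"ax":0,"ay":0,"az":0},{"tx":0,"ty":0,"tz":0,"ax":0,"ay":0,"az":0},{"tx":0,"ty":0,"tz":0,"ax":0,"ay":0,"az":0}]' 0 35; python3 cmd.py
```

```text
clock: 4.7
tool_pos: [616.1, 169.3, 190.7]
tcp_rot: [-0.0, 0.561, 0.828, 0.0]
contact_force: [0.0, -0.2, -0.7]
opening: 17.8
grip_force: 35.2
cmd [615.97 169.16 190.71] [0.9286 0.3712 0.    ]
```

```bash
cat > tgt.py <<'E'
import sys;from cmd import *
piv=np.array([531,290.5,75]);yaw=25.5
def tcp(s,h,tilt):
    T=tool(yaw,tilt);y=T.apply([0,1,0]);n=-T.apply([0,0,1]);return piv+s*y+h*n-T.apply([0,-16,132.7])
if __name__=="__main__":
    s,h,t=map(float,sys.argv[1:4]);p=tcp(s,h,t);print(p.round(1));rel(p,yaw,t)
E
python3 tgt.py 66 40 12.7
```

```text
[568.9 308.6 261.5]
shift [146.93   8.08 -70.8 ] turn [-12.7    0.41  -3.69]
```

```bash
python3 -m pendant '[{"tx":0,"ty":0,"tz":-10,"ax":0,"ay":0,"az":0},{"tx":0,"ty":0,"tz":-30,"ax":0,"ay":0,"az":0},{"tx":0,"ty":0,"tz":-60,"ax":0,"ay":0,"az":0},{"tx":0,"ty":0,"tz":-90,"ax":0,"ay":0,"az":0},{"tx":20,"ty":1,"tz":-100,"ax":-3,"ay":0.1,"az":-1},{"tx":50,"ty":3,"tz":-100,"ax":-6,"ay":0.2,"az":-2},{"tx":80,"ty":5,"tz":-100,"ax":-9,"ay":0.3,"az":-3},{"tx":110,"ty":7,"tz":-100,"ax":-12,"ay":0.4,"az":-3.7},{"tx":135,"ty":8,"tz":-95,"ax":-12.7,"ay":0.4,"az":-3.7},{"tx":147,"ty":8,"tz":-85,"ax":-12.7,"ay":0.4,"az":-3.7},{"tx":147,"ty":8,"tz":-71,"ax":-12.7,"ay":0.4,"az":-3.7},{"tx":147,"ty":8,"tz":-71,"ax":-12.7,"ay":0.4,"az":-3.7},{"tx":147,"ty":8,"tz":-71,"ax":-12.7,"ay":0.4,"az":-3.7},{"tx":147,"ty":8,"tz":-71,"ax":-12.7,"ay":0.4,"az":-3.7}]'; echo '147 8 -71 -12.7 .4 -3.7'>>log.txt; python3 cmd.py; python3 -c "
from h import *
shot('wrist','w4');shot('scene','s4');shot('top','t4')
a=cv2.imread('pics/w4.png')
b=cv2.resize(cv2.imread('pics/t4.png')[190:260,180:270],None,fx=5,fy=5)[:420,:240*2]
c=cv2.resize(cv2.imread('pics/s4.png')[180:320,180:320],(420,420))
cv2.imwrite('pics/m4.png',cv2.resize(np.hstack([a,c]),(800,343)))"
```

```text
clock: 6.1
tool_pos: [569.7, 307.7, 261.9]
tcp_rot: [0.059, 0.531, 0.84, 0.094]
contact_force: [-0.6, -0.1, -1.6]
opening: 18.1
grip_force: 35.0
cmd [568.83 308.63 261.71] [0.8804 0.4201 0.2199]
```

View pics/m4.png

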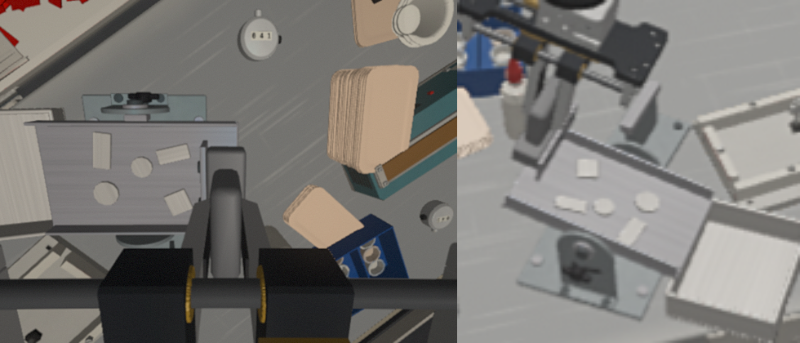

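Run:
```python
from h import *;from tgt import *
c,Rc,o=cam("w4")
T=tool(25.5,12.7);ex=T.apply([1,0,0]);y=T.apply([0,1,0]);n=-T.apply([0,0,1])
pr=lambda p:cv2.projectPoints(np.array([p]),c["rvec"],c["tvec"],c["camera_matrix"],c["dist_coeffs"])[0].ravel().round(1)
for s in(90,60,0,-60):
    print(s,"far top in/floor",pr(piv+s*y+50*ex+16*n),pr(piv+s*y+50*ex),"near top/floor",pr(piv+s*y-50*ex+16*n),pr(piv+s*y-50*ex))
Tc=R
for z in(132.7,110):print("blade far end",pr(P+Tc.apply([44,-18,z])),pr(P+Tc.apply([44,-14,z])))
g=cv2.cvtColor(cv2.imread("pics/w4.png"),cv2.COLOR_BGR2GRAY).astype(int)
for u in(110,180,240):print(u,g[138:172,u].tolist(),g[270:296,u].tolist())
print("row175 from u=225:",g[176,225:300].tolist())
```

```text
90 far top in/floor [288.  153.9] [287.3 151.3] near top/floor [286.9 283.6] [286.3 274.1]
60 far top in/floor [244.8 154. ] [246.7 151.3] near top/floor [248.2 283.7] [249.7 274.2]
0 far top in/floor [158.2 153.9] [165.4 151.3] near top/floor [170.6 283.9] [176.4 274.4]
-60 far top in/floor [ 70.7 153.8] [ 83.3 151.2] near top/floor [ 92.3 284.2] [102.6 274.6]
blade far end [248.  168.1] [254.3 168.1]
blade far end [244.8 174.5] [251.9 174.5]
110 [121, 117, 118, 116, 117, 115, 113, 121, 122, 97, 60, 56, 89, 109, 121, 114, 109, 118, 122, 123, 125, 127, 124, 126, 126, 124, 125, 125, 126, 126, 124, 123, 124, 124] [127, 128, 126, 127, 121, 90, 58, 52, 53, 50, 53, 56, 54, 52, 72, 108, 120, 119, 114, 114, 114, 112, 114, 114, 113, 115]
180 [105, 88, 67, 68, 73, 74, 73, 74, 77, 72, 64, 56, 79, 109, 126, 124, 110, 114, 130, 131, 128, 131, 129, 128, 126, 128, 127, 128, 130, 129, 127, 129, 129, 130] [128, 126, 126, 126, 109, 75, 54, 55, 56, 59, 57, 56, 53, 61, 88, 121, 126, 93, 55, 46, 49, 48, 47, 45, 46, 46]
240 [118, 119, 119, 116, 108, 108, 127, 140, 144, 125, 89, 59, 71, 101, 124, 128, 121, 124, 132, 135, 136, 134, 130, 129, 130, 131, 134, 132, 133, 131, 132, 131, 136, 134] [64, 67, 66, 64, 62, 68, 66, 69, 63, 63, 67, 66, 65, 65, 65, 66, 66, 66, 64, 64, 64, 65, 64, 64, 64, 65]
row175 from u=225: [112, 113, 113, 110, 113, 129, 134, 135, 133, 135, 135, 135, 136, 135, 135, 136, 134, 139, 136, 137, 133, 111, 77, 61, 55, 57, 60, 60, 74, 104, 135, 138, 139, 139, 138, 138, 138, 138, 138, 139, 137, 140, 140, 141, 139, 142, 138, 141, 140, 139, 140, 139, 140, 142, 139, 138, 142, 141, 140, 142, 141, 142, 143, 142, 135, 124, 113, 109, 115, 115, 118, 117, 115, 114, 114]
```

```bash
python3 -m pendant '[{"tx":0,"ty":0,"tz":10,"ax":0,"ay":0,"az":0},{"tx":0,"ty":0,"tz":22,"ax":0,"ay":0,"az":0},{"tx":0,"ty":0,"tz":30,"ax":0,"ay":0,"az":0},{"tx":0,"ty":0,"tz":34,"ax":0,"ay":0,"az":0},{"tx":0,"ty":0,"tz":35,"ax":0,"ay":0,"az":0},{"tx":0,"ty":0,"tz":35,"ax":0,"ay":0,"az":0},{"tx":0,"ty":0,"tz":35,"ax":0,"ay":0,"az":0}]'; python3 -m pendant '[{"tx":0,"ty":0,"tz":1,"ax":0,"ay":0,"az":0},{"tx":0,"ty":0,"tz":2,"ax":0,"ay":0,"az":0},{"tx":0,"ty":0,"tz":2,"ax":0,"ay":0,"az":0}]';  python3 -m pendant '[{"tx":0,"ty":0,"tz":1,"ax":0,"ay":0,"az":0},{"tx":0,"ty":0,"tz":1,"ax":0,"ay":0,"az":0}]'
```

```text
clock: 6.95
tool_pos: [576.0, 312.2, 228.1]
tcp_rot: [0.059, 0.53, 0.841, 0.094]
contact_force: [1.1, 0.4, -1.5]
opening: 17.9
grip_force: 35.0
clock: 7.25
tool_pos: [576.2, 312.3, 225.6]
tcp_rot: [0.059, 0.53, 0.841, 0.094]
contact_force: [-0.3, -0.7, -1.5]
opening: 17.8
grip_force: 35.0
clock: 7.45
tool_pos: [576.4, 312.4, 224.5]
tcp_rot: [0.059, 0.53, 0.841, 0.093]
contact_force: [0.3, -0.5, -1.5]
opening: 17.8
grip_force: 35.0
```

```bash
python3 -m pendant '[{"tx":0,"ty":0,"tz":0.5,"ax":0,"ay":0,"az":0},{"tx":0,"ty":0,"tz":1,"ax":0,"ay":0,"az":0}]' | grep cont;  python3 -m pendant '[{"tx":0,"ty":0,"tz":0.5,"ax":0,"ay":0,"az":0},{"tx":0,"ty":0,"tz":1,"ax":0,"ay":0,"az":0}]'|grep -E "cont|pos"
```

```text
contact_force: [-0.7, -0.3, -2.3]
tool_pos: [576.9, 312.5, 222.7]
contact_force: [0.1, -0.7, -1.4]
```

```bash
python3 -m pendant '[{"tx":0,"ty":0,"tz":0.5,"ax":0,"ay":0,"az":0},{"tx":0,"ty":0,"tz":0.5,"ax":0,"ay":0,"az":0}]' | grep cont;  python3 -m pendant '[{"tx":0,"ty":0,"tz":0.5,"ax":0,"ay":0,"az":0},{"tx":0,"ty":0,"tz":0.5,"ax":0,"ay":0,"az":0}]'|grep -E "cont|pos"
```

```text
contact_force: [-0.4, -0.1, -1.6]
tool_pos: [577.0, 312.7, 221.6]
contact_force: [-0.5, -0.3, -2.0]
```

```bash
python3 -m pendant '[{"tx":0,"ty":0,"tz":0.5,"ax":0,"ay":0,"az":0},{"tx":0,"ty":0,"tz":0.5,"ax":0,"ay":0,"az":0}]' | grep cont;  python3 -m pendant '[{"tx":0,"ty":0,"tz":0.5,"ax":0,"ay":0,"az":0},{"tx":0,"ty":0,"tz":0.5,"ax":0,"ay":0,"az":0}]'|grep -E "cont|pos"
```

```text
contact_force: [-0.4, 0.4, 0.2]
tool_pos: [577.1, 312.7, 221.4]
contact_force: [-1.9, -1.1, 1.9]
```

```bash
echo '0 0 42 0 0 0' >>log.txt; python3 -m pendant '[{"tx":0,"ty":-2,"tz":0,"ax":0,"ay":0,"az":0},{"tx":0,"ty":-5,"tz":0,"ax":0,"ay":0,"az":0},{"tx":0,"ty":-10,"tz":0,"ax":0,"ay":0,"az":0},{"tx":0,"ty":-15,"tz":0,"ax":0,"ay":0,"az":0},{"tx":0,"ty":-20,"tz":0,"ax":0,"ay":0,"az":0}]';python3 -c "
from h import *
shot('wrist','w5')"
```

```text
clock: 9.15
tool_pos: [559.9, 304.4, 217.4]
tcp_rot: [0.06, 0.53, 0.841, 0.095]
contact_force: [1.5, 0.4, 3.3]
opening: 17.7
grip_force: 35.0
```

```bash
python3 -m pendant '[{"tx":0,"ty":-5,"tz":0,"ax":0,"ay":0,"az":0},{"tx":0,"ty":-10,"tz":0,"ax":0,"ay":0,"az":0},{"tx":0,"ty":-15,"tz":0,"ax":0,"ay":0,"az":0},{"tx":0,"ty":-20,"tz":0,"ax":0,"ay":0,"az":0}]'|grep -E "pos|cont";python3 -m pendant '[{"tx":0,"ty":-5,"tz":0,"ax":0,"ay":0,"az":0},{"tx":0,"ty":-10,"tz":0,"ax":0,"ay":0,"az":0},{"tx":0,"ty":-15,"tz":0,"ax":0,"ay":0,"az":0}]'|grep -E "pos|cont"
```

```text
tool_pos: [542.5, 296.1, 213.2]
contact_force: [2.1, 0.8, 5.4]
tool_pos: [529.4, 289.9, 210.2]
contact_force: [1.4, 1.3, 5.4]
```

```bash
python3 -m pendant '[{"tx":0,"ty":-5,"tz":-0.2,"ax":0,"ay":0,"az":0},{"tx":0,"ty":-10,"tz":-0.4,"ax":0,"ay":0,"az":0},{"tx":0,"ty":-15,"tz":-0.5,"ax":0,"ay":0,"az":0},{"tx":0,"ty":-20,"tz":-0.6,"ax":0,"ay":0,"az":0}]'|grep -E "pos|cont";python3 -m pendant '[{"tx":0,"ty":-5,"tz":-0.1,"ax":0,"ay":0,"az":0},{"tx":0,"ty":-10,"tz":-0.1,"ax":0,"ay":0,"az":0},{"tx":0,"ty":-15,"tz":-0.2,"ax":0,"ay":0,"az":0}]'|grep -E "pos|cont"
```

```text
tool_pos: [511.4, 281.3, 205.9]
contact_force: [1.7, 1.5, 4.9]
tool_pos: [498.2, 275.0, 202.7]
contact_force: [1.2, 1.0, 5.0]
```

```bash
echo '0 -90 -0.8 0 0 0' >>log.txt; python3 -m pendant '[{"tx":0,"ty":-5,"tz":-0.2,"ax":0,"ay":0,"az":0},{"tx":0,"ty":-10,"tz":-0.3,"ax":0,"ay":0,"az":0},{"tx":0,"ty":-15,"tz":-0.4,"ax":0,"ay":0,"az":0},{"tx":0,"ty":-20,"tz":-0.5,"ax":0,"ay":0,"az":0}]'|grep -E "pos|cont";python3 -m pendant '[{"tx":0,"ty":-5,"tz":-0.1,"ax":0,"ay":0,"az":0},{"tx":0,"ty":-10,"tz":-0.1,"ax":0,"ay":0,"az":0},{"tx":0,"ty":-15,"tz":-0.2,"ax":0,"ay":0,"az":0}]'|grep -E "pos|cont"; echo '0 -35 -0.7 0 0 0' >>log.txt;python3 -c "
from h import *
shot('wrist','w6');shot('scene','s6')
a=cv2.imread('pics/w6.png');c=cv2.resize(cv2.imread('pics/s6.png')[180:320,180:320],(420,420))
cv2.imwrite('pics/m6.png',cv2.resize(np.hstack([a,c]),(800,343)))"
```

```text
tool_pos: [480.2, 266.4, 198.4]
contact_force: [2.0, 0.7, 5.1]
tool_pos: [467.0, 260.1, 195.2]
contact_force: [2.2, 1.2, 4.5]
```

View pics/m6.png

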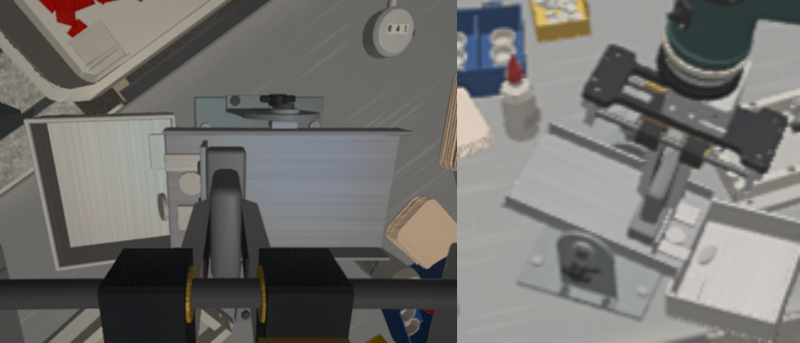

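```bash
python3 -m pendant '[{"tx":0,"ty":-5,"tz":-0.1,"ax":0,"ay":0,"az":0},{"tx":0,"ty":-10,"tz":-0.2,"ax":0,"ay":0,"az":0},{"tx":0,"ty":-15,"tz":-0.3,"ax":0,"ay":0,"az":0},{"tx":0,"ty":-20,"tz":-0.4,"ax":0,"ay":0,"az":0},{"tx":0,"ty":-25,"tz":-0.5,"ax":0,"ay":0,"az":0}]'|grep -E "pos|cont";python3 -m pendant '[{"tx":0,"ty":-3,"tz":0,"ax":0,"ay":0,"az":0},{"tx":0,"ty":-5,"tz":-0.1,"ax":0,"ay":0,"az":0}]'|grep -E "pos|cont"; python3 -m pendant '[{"tx":0,"ty":-1.5,"tz":0,"ax":0,"ay":0,"az":0},{"tx":0,"ty":-3,"tz":0,"ax":0,"ay":0,"az":0}]'|grep -E "pos|cont"; echo '0 -33 -0.6 0 0 0' >>log.txt;python3 -c "
from h import *
shot('wrist','w7')"; python3 cmd.py
```

```text
tool_pos: [444.6, 249.4, 189.9]
contact_force: [2.6, 1.5, 4.1]
tool_pos: [440.0, 247.3, 188.7]
contact_force: [1.2, 1.0, 3.9]
tool_pos: [435.8, 245.3, 185.5]
contact_force: [0.0, 0.1, -2.0]
cmd [437.64 246.03 188.04] [0.8804 0.4201 0.2199]
```

```bash
python3 -m pendant '[{"tx":0,"ty":-3,"tz":0,"ax":0,"ay":0,"az":0},{"tx":0,"ty":-5,"tz":0,"ax":0,"ay":0,"az":0},{"tx":0,"ty":-5,"tz":-5,"ax":0,"ay":0,"az":0},{"tx":0,"ty":-5,"tz":-25,"ax":0,"ay":0,"az":0},{"tx":0,"ty":0,"tz":-55,"ax":0,"ay":0,"az":0},{"tx":0,"ty":20,"tz":-90,"ax":0,"ay":0,"az":0},{"tx":0,"ty":40,"tz":-110,"ax":0,"ay":0,"az":0},{"tx":0,"ty":40,"tz":-110,"ax":0,"ay":0,"az":0},{"tx":0,"ty":40,"tz":-110,"ax":0,"ay":0,"az":0}]';echo '0 40 -110 0 0 0' >>log.txt;python3 - <<'E'
from h import *;from tgt import *
shot('wrist','w8');shot('top','t8');shot('scene','s8')
T=tool(25.5,12);ex=T.apply([1,0,0]);y=T.apply([0,1,0]);n=-T.apply([0,0,1])
def rect(tag,corners,W,H):
    c,_,_=cam(tag);q=cv2.projectPoints(np.array(corners,float),c["rvec"],c["tvec"],c["camera_matrix"],c["dist_coeffs"])[0].reshape(4,2).astype(np.float32)
    M=cv2.getPerspectiveTransform(q,np.float32([[0,0],[W,0],[W,H],[0,H]]));return cv2.warpPerspective(cv2.cvtColor(cv2.imread(f"pics/{tag}.png"),cv2.COLOR_BGR2GRAY),M,(W,H))
C=lambda a,b,t,h:[piv+a*y+t*ex+h*n,piv+b*y+t*ex+h*n,piv+b*y-t*ex+h*n,piv+a*y-t*ex+h*n]
for t in["w1","w8","top0","t8","s8"]:
    g=rect(t,C(-86,60,44,0),73,44);print(t,"bright px on chute",int((g>127).sum()),np.percentile(g,[5,50,95]).tolist())
def ascii(g,k=4):
    h=cv2.resize(g,None,fx=1/k,fy=1/k,interpolation=cv2.INTER_AREA)
    for r in h:print("".join("%4d"%v for v in r))
# pan floor region: in chute-yaw horizontal frame
u=np.array([np.cos(np.radians(25.5)),np.sin(np.radians(25.5)),0]);v=np.array([-u[1],u[0],0])
b=np.array([piv[0],piv[1],5])
g=rect("s8",[b-190*u+50*v,b-90*u+50*v,b-90*u-50*v,b-190*u-50*v],100,100);ascii(g,5)
E
```

```text
clock: 13.25
tool_pos: [450.7, 252.3, 303.5]
tcp_rot: [0.059, 0.53, 0.841, 0.093]
contact_force: [-0.1, 0.1, -2.1]
opening: 18.0
grip_force: 35.0
w1 bright px on chute 491 [108.0, 116.0, 141.0]
w8 bright px on chute 2011 [45.55000000000001, 135.0, 141.0]
top0 bright px on chute 3212 [151.0, 157.0, 178.0]
t8 bright px on chute 1926 [49.0, 158.0, 164.0]
s8 bright px on chute 3115 [159.55, 172.0, 175.0]
 100 107 110 110 110 110 110 110 110 110 110 110 110 111 110 110 110 110 110 110
 105 106 108 108 108 108 108 108 108 109 108 108 107 109 109 108 109 108 109 109
 105 118 141 138 144 144 144 145 146 147 149 151 153 153 149 159 154 159 157 159
 112 142 197 195 197 203 197 202 199 196 195 199 201 189 169 184 178 172 190 196
 141 148 199 201 201 203 203 204 203 201 200 200 201 199 192 189 183 178 177 186
 133 141 195 200 201 202 202 203 202 201 200 200 201 196 200 199 199 199 198 196
 145 142 197 200 201 203 202 203 202 201 200 200 200 196 198 198 196 196 199 196
 156 139 200 200 202 202 202 203 202 201 200 200 201 199 200 200 197 191 183 180
 150 136 198 199 201 203 202 203 202 201 200 200
[... 223 characters left out ...]
 202 201 201 200 200 200 199 200 189 173 182 184 189
 143 134 194 199 200 201 202 202 201 201 199 200 200 199 196 177 191 197 192 175
 140 138 193 198 200 201 202 202 202 201 199 200 200 198 197 188 196 191 168 178
 139 132 192 197 199 201 201 201 201 201 199 200 199 198 199 196 196 192 191 201
 142 134 194 198 199 200 201 201 201 200 199 200 200 198 199 199 197 191 190 200
 140 129 191 196 199 200 201 201 201 200 199 200 200 198 199 200 198 189 187 200
 144 130 196 197 199 200 201 200 201 200 199 200 200 198 199 199 198 195 192 199
 143 127 195 197 198 199 200 200 201 200 199 200 199 198 199 199 198 199 198 200
 153 125 194 197 198 199 201 201 201 200 199 200 199 198 199 199 198 199 198 200
```

```bash
python3 - <<'E'
from h import *;from tgt import *
T=tool(25.5,12.2);ex=T.apply([1,0,0]);y=T.apply([0,1,0]);n=-T.apply([0,0,1])
def rect(tag,corners,W,H):
    c,_,_=cam(tag);q=cv2.projectPoints(np.array(corners,float),c["rvec"],c["tvec"],c["camera_matrix"],c["dist_coeffs"])[0].reshape(4,2).astype(np.float32)
    M=cv2.getPerspectiveTransform(q,np.float32([[0,0],[W,0],[W,H],[0,H]]));return cv2.warpPerspective(cv2.cvtColor(cv2.imread(f"pics/{tag}.png"),cv2.COLOR_BGR2GRAY),M,(W,H))
C=lambda a,b,t,h:[piv+a*y+t*ex+h*n,piv+b*y+t*ex+h*n,piv+b*y-t*ex+h*n,piv+a*y-t*ex+h*n]
for t in["s4","s8"]:
    g=rect(t,C(-90,60,44,0),150,88);print(t,[(k,int((g>k).sum())) for k in(178,185,195)])
g=rect("s8",C(-110,-70,50,0),40,100)
for r in cv2.resize(g,(13,20),interpolation=cv2.INTER_AREA):print(r.tolist())
E
python3 tgt.py 66 40 12.7 >/dev/null; python3 cmd.py 615.97 169.16 280.7 21.8; cat log.txt
```

```text
s4 [(178, 2158), (185, 1815), (195, 899)]
s8 [(178, 0), (185, 0), (195, 0)]
[185, 184, 194, 197, 180, 122, 111, 116, 95, 91, 91, 91, 92]
[160, 164, 182, 202, 185, 127, 118, 135, 120, 119, 116, 117, 112]
[189, 189, 189, 196, 184, 125, 119, 155, 167, 170, 170, 169, 165]
[193, 195, 196, 198, 180, 121, 120, 161, 170, 169, 169, 169, 169]
[184, 194, 200, 199, 180, 123, 120, 161, 170, 169, 169, 169, 169]
[178, 168, 176, 170, 161, 125, 121, 162, 171, 170, 170, 170, 170]
[178, 190, 188, 192, 195, 150, 125, 162, 170, 168, 168, 169, 169]
[201, 201, 199, 200, 195, 147, 123, 159, 168, 166, 166, 166, 167]
[200, 199, 198, 200, 195, 148, 124, 161, 170, 169, 169, 169, 169]
[199, 199, 198, 200, 196, 150, 124, 161, 168, 168, 168, 168, 168]
[200, 199, 198, 200, 192, 139, 124, 164, 171, 170, 170, 170, 170]
[200, 200, 199, 200, 190, 135, 122, 162, 170, 169, 169, 169, 169]
[200, 200, 199, 199, 190, 133, 122, 161, 168, 167, 167, 168, 168]
[200, 201, 199, 200, 197, 148, 125, 162, 170, 169, 169, 170, 169]
[201, 203, 201, 202, 193, 143, 126, 163, 169, 169, 169, 169, 169]
[179, 172, 162, 153, 140, 119, 127, 164, 170, 170, 169, 170, 170]
[118, 115, 112, 111, 110, 107, 127, 164, 171, 171, 171, 171, 171]
[110, 111, 111, 111, 111, 110, 129, 164, 170, 169, 169, 169, 169]
[112, 112, 112, 112, 111, 110, 130, 166, 172, 171, 171, 171, 172]
[110, 110, 109, 109, 109, 109, 130, 164, 169, 170, 171, 172, 169]
cmd [451.02 252.43 304.14] [0.8804 0.4201 0.2199]
shift [-146.18  105.09   47.75] turn [12.7  -0.4   3.69]
-80 -29 -8 0 0 12
-406 -89 -49 0 0 36
-30 100 0 0 0 0
-31 -45 169 0 0 3.3
147 8 -71 -12.7 .4 -3.7
0 0 42 0 0 0
0 -90 -0.8 0 0 0
0 -35 -0.7 0 0 0
0 -33 -0.6 0 0 0
0 40 -110 0 0 0
```

```bash
python3 -m pendant '[{"tx":-25,"ty":18,"tz":0,"ax":2,"ay":0,"az":0.6},{"tx":-55,"ty":40,"tz":5,"ax":5,"ay":-0.1,"az":1.3},{"tx":-85,"ty":61,"tz":15,"ax":8,"ay":-0.2,"az":2.2},{"tx":-115,"ty":83,"tz":30,"ax":11,"ay":-0.3,"az":3},{"tx":-138,"ty":99,"tz":42,"ax":12.7,"ay":-0.4,"az":3.7},{"tx":-146.2,"ty":105.1,"tz":47.7,"ax":12.7,"ay":-0.4,"az":3.69},{"tx":-146.2,"ty":105.1,"tz":47.7,"ax":12.7,"ay":-0.4,"az":3.69},{"tx":-146.2,"ty":105.1,"tz":47.7,"ax":12.7,"ay":-0.4,"az":3.69},{"tx":-146.2,"ty":105.1,"tz":47.7,"ax":12.7,"ay":-0.4,"az":3.69},{"tx":-146.2,"ty":105.1,"tz":47.7,"ax":12.7,"ay":-0.4,"az":3.69}]';echo '-146.2 105.1 47.7 12.7 -.4 3.69' >>log.txt
python3 - <<'E'
from h import *;from cmd import *
shot('wrist','w9');print(P.round(2),R.as_matrix().round(4).tolist())
G=lambda t:cv2.cvtColor(cv2.imread(f"pics/{t}.png"),cv2.COLOR_BGR2GRAY).astype(np.float32)
a=G("w3")  # before grasp; 
for p,q in[("w3","w4"),("w4","w5"),("w4","w8"),("w4","w9")]:
    for n,(x0,y0,x1,y1) in {"fin+block end":(240,165,310,290),"fin tip":(255,200,300,250),"block end":(240,168,306,200)}.items():
        A=G(p);tpl=A[y0:y1,x0:x1];B=G(q)[y0-10:y1+10,x0-10:x1+10]
        r=cv2.matchTemplate(B,tpl,cv2.TM_CCOEFF_NORMED);_,m,_,l=cv2.minMaxLoc(r);print(p,q,n,(l[0]-10,l[1]-10),round(m,3))
E
```

```text
clock: 14.4
tool_pos: [615.1, 170.1, 282.2]
tcp_rot: [0.001, 0.56, 0.829, 0.001]
contact_force: [-0.1, -0.1, -2.4]
opening: 17.8
grip_force: 35.0
[615.97 169.14 280.75] [[-0.3714, 0.9285, 0.0], [0.9285, 0.3714, -0.0], [-0.0, 0.0, -1.0]]
w3 w4 fin+block end (1, 1) 0.703
w3 w4 fin tip (1, 1) 0.965
w3 w4 block end (1, 2) 0.749
w4 w5 fin+block end (0, 0) 0.972
w4 w5 fin tip (0, 0) 0.996
w4 w5 block end (0, 0) 0.955
w4 w8 fin+block end (0, 0) 0.963
w4 w8 fin tip (0, 0) 0.996
w4 w8 block end (0, 0) 0.948
w4 w9 fin+block end (0, 0) 0.959
w4 w9 fin tip (0, 0) 0.98
w4 w9 block end (0, 0) 0.918
```

```bash
python3 -m pendant '[{"tx":0,"ty":0,"tz":20,"ax":0,"ay":0,"az":0},{"tx":0,"ty":0,"tz":45,"ax":0,"ay":0,"az":0},{"tx":0,"ty":0,"tz":65,"ax":0,"ay":0,"az":0},{"tx":0,"ty":0,"tz":77,"ax":0,"ay":0,"az":0},{"tx":0,"ty":0,"tz":84,"ax":0,"ay":0,"az":0},{"tx":0,"ty":0,"tz":87,"ax":0,"ay":0,"az":0},{"tx":0,"ty":0,"tz":87,"ax":0,"ay":0,"az":0},{"tx":0,"ty":0,"tz":87,"ax":0,"ay":0,"az":0}]'|grep -E 'pos|cont'; for i in 1; do python3 -m pendant '[{"tx":0,"ty":0,"tz":1,"ax":0,"ay":0,"az":0},{"tx":0,"ty":0,"tz":1.5,"ax":0,"ay":0,"az":0},{"tx":0,"ty":0,"tz":1.5,"ax":0,"ay":0,"az":0}]'|grep -E 'pos|cont'; done; python3 -m pendant '[{"tx":0,"ty":0,"tz":1,"ax":0,"ay":0,"az":0},{"tx":0,"ty":0,"tz":1,"ax":0,"ay":0,"az":0}]'|grep -E 'pos|cont'
```

```text
tool_pos: [616.6, 169.4, 195.1]
contact_force: [-0.0, -0.2, -1.8]
tool_pos: [616.2, 169.3, 192.5]
contact_force: [-0.3, -0.6, -1.9]
tool_pos: [616.0, 169.3, 191.1]
contact_force: [-1.0, 0.5, -3.0]
```

```bash
python3 -m pendant '[{"tx":0,"ty":0,"tz":0.5,"ax":0,"ay":0,"az":0},{"tx":0,"ty":0,"tz":0.5,"ax":0,"ay":0,"az":0}]'|grep -E 'pos|cont'; python3 -m pendant '[{"tx":0,"ty":0,"tz":0.4,"ax":0,"ay":0,"az":0},{"tx":0,"ty":0,"tz":0.4,"ax":0,"ay":0,"az":0}]'|grep -E 'pos|cont'
```

```text
tool_pos: [616.1, 169.3, 190.7]
contact_force: [0.2, -0.5, -2.5]
tool_pos: [616.1, 169.3, 190.7]
contact_force: [-1.1, 0.1, -0.2]
```

```bash
python3 -m pendant '[{"tx":0,"ty":0,"tz":0.3,"ax":0,"ay":0,"az":0},{"tx":0,"ty":0,"tz":0.3,"ax":0,"ay":0,"az":0},{"tx":0,"ty":0,"tz":0.3,"ax":0,"ay":0,"az":0}]'|grep -E 'pos|cont'; python3 -m pendant '[{"tx":0,"ty":0,"tz":0,"ax":0,"ay":0,"az":0},{"tx":0,"ty":0,"tz":0,"ax":0,"ay":0,"az":0},{"tx":0,"ty":0,"tz":0,"ax":0,"ay":0,"az":0},{"tx":0,"ty":0,"tz":0,"ax":0,"ay":0,"az":0},{"tx":0,"ty":0,"tz":0,"ax":0,"ay":0,"az":0},{"tx":0,"ty":0,"tz":0,"ax":0,"ay":0,"az":0},{"tx":0,"ty":0,"tz":0,"ax":0,"ay":0,"az":0},{"tx":0,"ty":0,"tz":0,"ax":0,"ay":0,"az":0}]' 94; echo '0 0 90.7 0 0 0'>>log.txt
python3 - <<'E'
from h import *
shot('wrist','w10')
G=lambda t:cv2.cvtColor(cv2.imread(f"pics/{t}.png"),cv2.COLOR_BGR2GRAY).astype(np.float32)
for n,(x0,y0,x1,y1) in {"fin+block end":(240,165,310,340),"fin tip":(255,200,300,250),"block end":(240,168,306,200),"foot":(228,146,325,170)}.items():
    tpl=G("w3")[y0:y1,x0:x1];B=G("w10")[y0-10:y1+10,x0-10:x1+10]
    r=cv2.matchTemplate(B,tpl,cv2.TM_CCOEFF_NORMED);_,m,_,l=cv2.minMaxLoc(r);print(n,(l[0]-10,l[1]-10),round(m,3))
E
```

```text
tool_pos: [616.1, 169.3, 190.7]
contact_force: [-1.8, -0.3, 2.2]
clock: 17.25
tool_pos: [616.1, 169.3, 190.0]
tcp_rot: [0.0, 0.561, 0.828, 0.0]
contact_force: [-0.5, -0.4, 0.4]
opening: 78.4
grip_force: 0.0
fin+block end (1, 1) 0.968
fin tip (2, 1) 0.977
block end (1, 1) 0.987
foot (2, 1) 0.966
```

```bash
python3 cmd.py 643.58 216.32 359.71 25.09; python3 -m pendant '[{"tx":0,"ty":0,"tz":-8,"ax":0,"ay":0,"az":0},{"tx":0,"ty":0,"tz":-30,"ax":0,"ay":0,"az":0},{"tx":0,"ty":0,"tz":-70,"ax":0,"ay":0,"az":0},{"tx":0,"ty":0,"tz":-110,"ax":0,"ay":0,"az":0},{"tx":0,"ty":0,"tz":-150,"ax":0,"ay":0,"az":0},{"tx":16,"ty":22,"tz":-169.6,"ax":0,"ay":0,"az":-1.6},{"tx":33.5,"ty":43.1,"tz":-169.6,"ax":0,"ay":0,"az":-3.3},{"tx":33.5,"ty":43.1,"tz":-169.6,"ax":0,"ay":0,"az":-3.3},{"tx":33.5,"ty":43.1,"tz":-169.6,"ax":0,"ay":0,"az":-3.3},{"tx":33.5,"ty":43.1,"tz":-169.6,"ax":0,"ay":0,"az":-3.3}]'
python3 - <<'E'
from h import *
shot('wrist','w11');shot('top','t11');shot('scene','s11')
G=lambda t:cv2.cvtColor(cv2.imread(f"pics/{t}.png"),cv2.COLOR_BGR2GRAY).astype(np.float32)
def cmp(a,b,D):
  for n,(x0,y0,x1,y1) in D.items():
    tpl=G(a)[y0:y1,x0:x1];Y,X=max(0,y0-10),max(0,x0-10);B=G(b)[Y:y1+10,X:x1+10]
    r=cv2.matchTemplate(B,tpl,cv2.TM_CCOEFF_NORMED);_,m,_,l=cv2.minMaxLoc(r);print(a,b,n,(l[0]-x0+X,l[1]-y0+Y),round(m,3))
cmp("w2","w11",{"scraper":(218,174,264,262),"fin":(222,190,248,262),"foot":(213,158,275,178),"panedge":(24,12,45,140),"panlow":(50,130,152,150),"trough":(260,5,310,135)})
cmp("top0","t11",{"pan":(215,250,278,306),"rest+scraper":(245,188,290,226),"bottle":(230,155,248,175),"counter":(153,203,174,224)})
from seg import slugs
print(slugs("w11",135,24,265,122,127)[1])
E
```

```text
cmd [615.98 169.14 190.05] [0.9285 0.3714 0.    ]
shift [  33.56   43.15 -169.66] turn [ 0.    0.   -3.29]
clock: 18.3
tool_pos: [643.3, 215.8, 359.3]
tcp_rot: [-0.0, 0.537, 0.844, -0.001]
contact_force: [1.0, 0.1, -0.8]
opening: 93.6
grip_force: 0.0
w2 w11 scraper (0, -1) 0.986
w2 w11 fin (0, -1) 0.989
w2 w11 foot (0, -1) 0.981
w2 w11 panedge (0, -1) 0.966
w2 w11 panlow (0, -1) 0.987
w2 w11 trough (0, -2) 0.934
top0 t11 pan (8, 10) 0.235
top0 t11 rest+scraper (0, 0) 0.453
top0 t11 bottle (-9, 3) 0.36
top0 t11 counter (0, 0) 1.0
[]
```

Run:
```python
from h import *
G=lambda t:cv2.cvtColor(cv2.imread(f"pics/{t}.png"),cv2.COLOR_BGR2GRAY).astype(np.float32)
A=np.roll(G("w2"),-1,0);d=np.abs(G("w11")-A);m=(cv2.GaussianBlur(d,(3,3),0)>10).astype(np.uint8)
m[:, 130:]=0; m[160:]=0
n,l,s,c=cv2.connectedComponentsWithStats(m)
for i in range(1,n):
    if s[i,4]>12:print(s[i].tolist())
b=(G("w11")[20:145:3,60:135:3]).astype(int)
for r in b:print(*r)
```

```text
[98, 0, 10, 8, 45]
[29, 0, 101, 140, 1126]
[77, 8, 20, 6, 47]
[121, 22, 9, 3, 25]
[53, 27, 12, 55, 126]
[64, 26, 57, 3, 121]
[111, 49, 14, 4, 46]
[113, 59, 14, 5, 42]
[34, 77, 4, 8, 19]
[3, 78, 13, 19, 33]
[27, 83, 4, 8, 17]
[64, 83, 3, 9, 17]
[11, 85, 7, 9, 15]
[20, 89, 4, 7, 16]
[12, 95, 5, 5, 15]
[66, 95, 3, 8, 13]
[0, 104, 5, 6, 13]
113 117 105 104 103 100 99 96 98 100 97 98 100 99 99 90 87 89 69 56 57 54 57 54 56
69 72 70 72 73 70 70 69 69 70 72 71 70 71 72 72 73 74 71 73 79 99 107 109 110
72 73 73 72 73 74 74 75 75 78 75 79 80 80 79 88 87 83 90 87 85 113 113 111 110
148 143 147 142 147 145 147 146 151 150 147 149 146 148 148 149 148 144 152 147 144 112 113 112 113
149 145 144 145 148 144 148 145 150 148 147 146 144 147 145 149 147 147 150 147 144 112 114 117 115
146 147 142 146 147 143 147 147 150 144 145 146 145 147 141 150 146 146 147 147 147 110 113 113 112
148 145 144 148 143 146 147 146 148 148 144 147 148 146 144 149 148 144 148 144 151 112 111 112 111
149 148 144 149 145 147 145 149 148 149 143 149 145 144 146 147 148 147 145 150 148 114 111 110 109
150 147 143 145 145 1
[... 2599 characters left out ...]
47 152 148 150 147 150 149 126
63 60 59 58 103 143 144 141 147 142 148 149 147 150 148 147 149 148 153 146 152 147 145 141 123
64 59 60 61 80 144 140 144 148 141 148 146 147 148 149 148 145 151 149 147 151 147 117 121 120
64 62 61 59 65 144 141 143 142 140 145 148 147 148 147 146 148 149 147 147 150 145 148 152 148
59 63 58 59 54 145 142 144 144 144 144 147 150 147 148 147 151 146 150 149 150 145 151 149 147
58 62 58 61 58 133 140 137 137 142 139 143 144 144 145 144 143 142 130 130 129 125 118 119 119
82 84 87 92 93 98 105 108 109 111 112 117 116 118 119 122 124 128 127 129 134 138 139 137 140
138 129 128 124 120 119 118 113 117 113 112 109 120 118 115 117 112 110 112 111 108 104 103 107 106
```

```bash
python3 -m pendant '[{"tx":0,"ty":-40,"tz":0,"ax":0,"ay":0,"az":0},{"tx":0,"ty":-80,"tz":0,"ax":0,"ay":0,"az":0},{"tx":0,"ty":-120,"tz":0,"ax":0,"ay":0,"az":0},{"tx":0,"ty":-160,"tz":0,"ax":0,"ay":0,"az":0},{"tx":0,"ty":-200,"tz":0,"ax":0,"ay":0,"az":0},{"tx":0,"ty":-240,"tz":0,"ax":0,"ay":0,"az":0},{"tx":0,"ty":-240,"tz":0,"ax":0,"ay":0,"az":0},{"tx":0,"ty":-240,"tz":0,"ax":0,"ay":0,"az":0},{"tx":0,"ty":-240,"tz":0,"ax":0,"ay":0,"az":0}]' | head -3
python3 - <<'E'
from h import *
shot('wrist','w12')
u=np.array([np.cos(np.radians(25.5)),np.sin(np.radians(25.5)),0]);v=np.array([-u[1],u[0],0]);b=np.array([531,290.5,5])
c,_,o=cam("w12");print(o)
for tag in("w12","s11"):
    c,_,_=cam(tag)
    q=cv2.projectPoints(np.array([b-140*u+62*v,b-70*u+62*v,b-70*u-62*v,b-140*u-62*v]),c["rvec"],c["tvec"],c["camera_matrix"],c["dist_coeffs"])[0].reshape(4,2).astype(np.float32)
    W,H=70,124
    g=cv2.warpPerspective(cv2.cvtColor(cv2.imread(f"pics/{tag}.png"),cv2.COLOR_BGR2GRAY),cv2.getPerspectiveTransform(q,np.float32([[0,0],[W,0],[W,H],[0,H]])),(W,H))
    print(tag)
    for r in cv2.resize(g,(35,42),interpolation=cv2.INTER_AREA):print("".join("#" if x<115 else "+" if x<140 else "." if x<165 else " " for x in r), r[::6].tolist())
E
```

```text
clock: 19.35
tool_pos: [427.0, 114.6, 359.8]
tcp_rot: [0.0, 0.537, 0.844, 0.0]
[392.41357079 186.47848606 441.41188977]
w12
################################### [74, 73, 74, 73, 73, 69]
#################################++ [86, 91, 94, 99, 101, 64]
.............................####++ [149, 150, 148, 148, 147, 62]
.............................####++ [152, 154, 152, 150, 148, 59]
.............................####++ [153, 154, 152, 151, 149, 60]
.............................####++ [154, 155, 153, 151, 149, 62]
.............................####++ [154, 155, 153, 151, 146, 64]
...................+++....+..####++ [154, 156, 154, 143, 141, 66]
..................++.......+.####++ [154, 156, 155, 135, 150, 66]
..................++.......+.####++ [154, 157, 142, 131, 150, 63]
.........+++++.............+.####++ [155, 158, 137, 141, 150, 62]
........+..................+.###+++ [156, 158, 144, 146, 150, 63]
........+....................###+++ [156, 158, 147, 150, 150, 63]
.............................+###++ [156, 158, 148, 151, 151, 65]
.........++++++++++++++......+##+++ [156, 158, 137, 135, 152,
[... 3909 characters left out ...]
[200, 200, 200, 194, 199, 180]
                               .++. [199, 200, 200, 192, 199, 188]
                               .++. [199, 200, 200, 195, 199, 180]
                               +++. [199, 199, 199, 199, 200, 174]
                               +#+. [199, 199, 199, 199, 200, 169]
                               +#+. [199, 199, 199, 198, 200, 170]
                               +#+. [199, 199, 199, 198, 200, 168]
                               +#+. [199, 199, 199, 199, 200, 166]
                               +#+. [199, 199, 199, 198, 200, 178]
                               .#+. [198, 199, 199, 199, 201, 182]
                               .++. [200, 201, 201, 201, 203, 181]
```

```bash
python3 -c "
from cell import ctrl
print(ctrl.job_done())"
```

```text
the job is handed in; nothing more can be done
None
```

I wiped the chute clear with the blade pressed at about 4–6 N down to the lip, put the scraper back on its rest bar where it stood, left the pan where it was, and handed the job in at about 19 s. The final images show no punchings left on the chute and about five shapes in the pan; I did not identify each punching, and the oil bottle was hidden in the last check.

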